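Shut the tool case and slide its latches home

ROBOT

A 6-joint arm with a two-finger parallel gripper is mounted at the origin on a cart in front of the work surface, level with it; the furniture and walls round the work are solid. World frame = base frame: x ahead of the robot, y to its left, z up, the work surface at z = 0. Lengths are in m, angles in rad, forces in N, time in s.
With the tool pointing down it reaches from about 0.375 to 0.975 m from the base axis. Payload 3.8 kg.
Tool frame: the origin (TCP) lies midway between the tips of the shut fingers; the grasp point (between the pads) lies 19 mm behind it; z points along the fingers, y is the line along which they close (so a half turn about z gives the same grasp; the last joint's range is limited). The gripper opens to 85 mm and grips with 20 to 120 N. Pads are 22 mm wide; open, the fingers measure 114 mm over their backs; the gripper's body (76 mm by 85 mm) begins 54 mm behind the grasp point. The pads swing forward as they close: fully open they stand 13 mm farther back than shut.
Start: joints at [-1.366, 0.264, 1.604, -0, 1.274, -0.037], TCP at [0.162, -0.655, 0.201] pointing down, gripper open.
Joint ranges: [-2.63, 2.63], [-0.94, 2.18], [0.31, 2.57], [-1.31, 4.45], [0, 2.66], [-2.55, 2.55]. Speed limits (rad/s): [2.57, 2.57, 3.14, 3.14, 3.14, 3.14].

INTERFACE

Orientations are given as a rotation vector (axis times angle).
In Python, from workcell import bot, cams gives the robot as it stands.
- The arm moves only by the tool play_rows, never from a script. Its argument "rows" is a list of rows, each a list of 2 entries, a list of its own where there are three numbers: the shift along the tool's x, y, z scaled (see below), then the turn, a rotation vector about the tool's x, y, z scaled (see below). A call has 1 to 20 rows; each row is the pose to reach, as a shift and turn from the pose commanded when the call began, along the tool's axes at that moment; what a row does not reach only later rows make up. The controller multiplies each number of a shift by 250 mm and each number of a turn by 45 degrees. A row lasts 1/12 s, in which the tool goes at most 41.7 mm and 7.16 degrees, less where a joint would pass 70% of its speed; a pose out of reach is approached as far as the arm can. A call with a number of a shift or a turn outside -1 to 1 is refused whole. A call with a gripper value outside its range is refused whole. "claw" is the opening, from -1 (shut) to 1 (fully open), set as the call begins (left out, the last holds). The fingers move at their own pace and stop on an object; "newtons" is the grip in N (left out, the last holds). Time passes only in rows, so rows that repeat a pose let the fingers close. It gives the time, the measured TCP pose, the force, the opening and the grip force at its end, in the units of the state.
- bot.read_state(): the state, without advancing time (a new reading comes with each control period).
- cams.read_camera(name): name is "side" or "top"; returns a dict with "image" (420x560x3 uint8, red, green, blue), "K" (3x3 intrinsics, pixels), "k1" (the pictures are not rectified: a ray, as slopes to the right and down, at radius r is drawn at 1 + k1 r^2 times it, then the intrinsics apply), "T" (4x4, takes a point from camera to world coordinates). Camera axes: x right, y down, z forward; pixel columns grow to the right and rows downward; lengths in m; the calibration is good to about 2 mm. A picture is of the moment at which its call begins. There is no depth.
- bot.finish_job(): hands the job in; it is judged then, once.
The state is a dict: "time": time; "q": joint angles; "joint_vel": joint speeds; "joint_torque": joint torques, N m; "tool_pos": TCP position; "tcp_rot": TCP orientation; "wrist_force": force on the tool from outside, world axes, zero at the start; "torque": the same for the moment, N m; "width": opening from 0.0 (shut) to 1.0 (fully open); "grip_force": force on a finger pad.
Only numpy, scipy, OpenCV 4.12 (cv2) and the standard library are available. Lean on these libraries where they do the work, as an engineer would, in place of code of your own. Each camera call takes 0.05 s, during which the arm holds its last target. There are 200 camera calls.

TASK

Shut the open tool case with the fingertips alone, pinching and lifting nothing. The right-hand sliding latch has been left pushed across and would hold the lid up, so first push it all the way back towards the middle; then push the lid over and down, without slamming it, until it is fully shut, and push both latches outwards, away from the middle, as far as they go so that the lid is locked. Leave the case where it stands and do not disturb the things round it.

Things in the scene. Friction and masses are not known exactly. Their poses are not given: they have to be found in the camera images.
- tool_case: grey metal tool case, loose on the bench, 2.3 to 3.5 kg, 160 mm deep (x), 320 mm wide (y), front towards the robot. Origin: centre of its underside; x from front to hinged back, y left, z up. Base 60 mm high, 88 mm with the lid shut. A steel handle lies against the lower front (within 50 mm of the middle, below z = 33 mm, 13 mm out). Two latches on the front: keep fingertips above z = 40 mm there
- lid (a joint): lid, 26 mm high (28 on its panel), on a stiff hinge along the base's upper back edge: 0 = shut, grows to 1.75 rad as it opens; starts open. It stays where it is left; 1 to 4 N at its front edge swing it: push on its outer (top) face, all the way down. Two keeper hooks, 20 mm wide, 114 to 134 mm either side of the middle, stand 9 mm out from its front and hang 20 mm below its rim
- lid_hinge (a point): middle of the hinge line, fixed to the case at case frame x = +80 mm, y = 0, z = 60 mm; axes as the case's. With the lid at angle a, a point of its outer face lies r (0 to 160 mm) along (-cos a, 0, sin a) plus 26 mm (28 on the panel, r = 24 to 136 mm) along (sin a, 0, cos a) from here
- lid_edge (a point): middle of the lid's front upper edge, moving with the lid; 160 mm from the hinge line
- latch_left (a joint): left sliding latch on the base's front: 0 = fully back (towards the middle), 0.030 m = fully across (outwards), locked. Takes about 2 N, stays where left. Its tongue locks by passing over the toe of the lid's keeper; if it is more than 8 mm across before the lid is down, the keeper lands on it and the lid stays 12 mm open. Starts within 5 mm of fully back
- latch_left_thumb (a point): centre of the left latch's black thumb piece, 16 mm wide (y), 20 mm high (z = 39 to 59 mm), standing out 4 to 23 mm before the case's front; 70 mm left of the middle when fully back, 100 mm when across. The latch's steel plate and tongue stand 5 mm out on both sides of it, reaching 36 mm outwards and 22 mm inwards from its centre
- latch_right (a joint): right sliding latch, the mirror image: 0 = fully back (towards the middle), 0.030 m = fully across (outwards, to the right), locked. Starts more than half across
- latch_right_thumb (a point): centre of the right latch's black thumb piece, the same size; fully back it is 70 mm right of the middle, fully across 100 mm
- mixing_cup: clear plastic mixing cup, 102 mm wide, 122 mm high, loose, to the left of the case; leave alone. Origin: centre of its underside
- drill_index: orange drill index box, 32 x 115 x 136 mm high, standing loose to the right of the case; leave alone. Origin: centre of its underside
- float_bowl: grey cast float bowl, 89 x 95 x 74 mm, loose to the right of the case, farther back; leave alone. Origin: centre of its underside
- brass_cap: round ribbed brass cap, 43 mm wide, 30 mm high, loose to the left of the case's front; leave alone. Origin: centre of its underside

How it is judged:
By the outcome, as a careful person would: the job done as asked, in the order asked, and still so for the second after the job is handed in, with the robot touching nothing.
It also fails if it takes over 58 s, if anything falls off the work surface, if the arm or the gripper's body presses on something with over 40 N, if the wrist force passes 120 N, or if a joint passes its speed limit or range.

## Working session

There is one attempt and no reset: what is moved stays moved. The work goes in short steps, Python scripts to look and compute and a tool call to move; the robot and the scene stay as the last step left them, time stands still between calls to the robot, and variables do not carry over. Pictures are saved under pics/ and viewed, at most 10 in all, crops included, and the job is handed in when it is done.

Besides the shell and the picture viewer there is one more tool, called by a JSON object that holds its "api" and its "payload", one argument or row to a line. play_rows: Moves the arm, as the interface text tells. Its arguments: {"type":"object","properties":{"rows":{"type":"array","items":{"type":"array"}},"claw":{"type":"number"},"newtons":{"type":"number"}},"required":["rows"]}

```bash
mkdir -p pics; ls
cat > h.py <<'E'
import numpy as np, cv2
from workcell import bot, cams
def save(n,f):
    c=cams.read_camera(n); cv2.imwrite(f,cv2.cvtColor(c["image"],cv2.COLOR_RGB2BGR)); np.savez(f+".npz",**c); return c
def ray(c,u,v):
    K=c["K"]; p=cv2.undistortPoints(np.array([[[u,v]]],float),K,np.array([float(c["k1"]),0,0,0,0]))[0,0]
    d=c["T"][:3,:3]@np.array([p[0],p[1],1]); return c["T"][:3,3],d
def onz(c,u,v,z):
    o,d=ray(c,u,v); return o+d*(z-o[2])/d[2]
def proj(c,P):
    P=np.atleast_2d(P); T=np.linalg.inv(c["T"]); q=P@T[:3,:3].T+T[:3,3]
    return cv2.projectPoints(q.reshape(-1,1,3),np.zeros(3),np.zeros(3),c["K"],np.array([float(c["k1"]),0,0,0,0]))[0][:,0]
E
python3 - <<'E'
from h import *
for n in("side","top"):
    c=save(n,f"pics/{n}0.png"); print(n,c["T"].round(3).tolist(),c["K"].tolist(),c["k1"])
print(bot.read_state())
E
```

```text
pics
side [[-0.536, -0.61, 0.584, -0.333], [-0.844, 0.378, -0.38, 0.497], [0.01, -0.697, -0.717, 1.194], [0.0, 0.0, 0.0, 1.0]] [[528.9647741030897, 0.0, 272.61716812111393], [0.0, 528.9647741030897, 206.24600031245208], [0.0, 0.0, 1.0]] 0.0659383314052499
top [[-0.012, -0.992, 0.125, 0.367], [-0.999, 0.006, -0.047, -0.02], [0.046, -0.125, -0.991, 1.516], [0.0, 0.0, 0.0, 1.0]] [[443.90501647373884, 0.0, 282.56802661268244], [0.0, 443.90501647373884, 213.78625091992586], [0.0, 0.0, 1.0]] -0.11686133903325238
{'time': 0.1, 'q': array([-1.36591881e+00,  2.64701509e-01,  1.60521973e+00,  2.81409609e-05,
        1.27372585e+00, -3.68978894e-02]), 'joint_vel': array([ 0.00079731, -0.00079778, -0.00234533, -0.00085699, -0.00049877,
        0.00210554]), 'joint_torque': array([ 5.18207125e-04, -5.16708505e+01, -3.68590236e+01, -7.19544983e-05,
        6.30070412e-03,  5.69431188e-05]), 'tool_pos': array([ 0.16147578, -0.65465864,  0.1998802 ]), 'tcp_rot': array([-3.11663230e+00, -3.78595553e-01,  2.28470638e-04]), 'wrist_force': array([ 0.15965741, -0.491079  ,  1.0330527 ]), 'torque': array([-0.05622883, -0.03465926, -0.00677293]), 'grip_force': 0.0, 'width': 1.000466054874087}
```

View pics/top0.png

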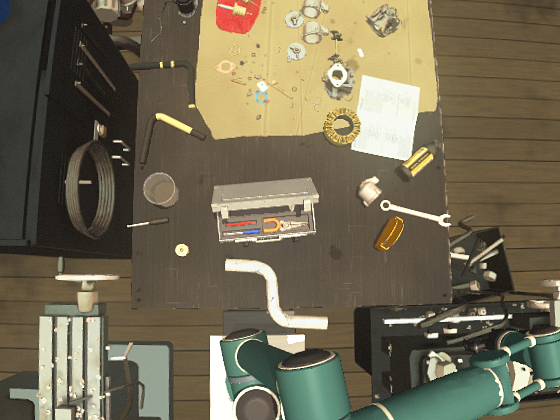

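View pics/side0.png

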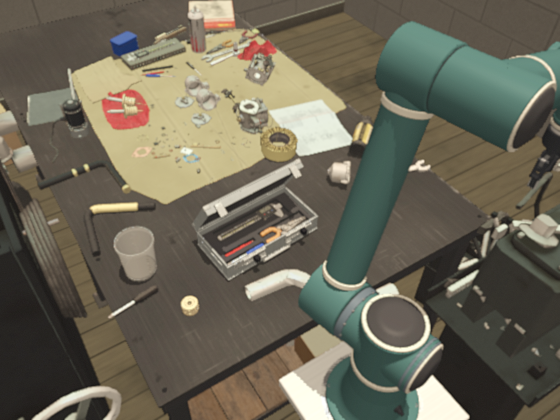

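The top view shows the case at about (213–318, 178–242), cup at (160,190), cap at (182,250), drill index at (390,233) and float bowl at (368,192). The side view shows the open lid and the case front at about (200–318, 205–275). I'll zoom in on both.

Run:
```python
import cv2,numpy as np
t=cv2.imread("pics/top0.png")[170:255,200:330]; s=cv2.imread("pics/side0.png")[155:285,185:325]
cv2.imwrite("pics/t1.png",cv2.resize(t,None,fx=6,fy=6,interpolation=cv2.INTER_CUBIC))
cv2.imwrite("pics/s1.png",cv2.resize(s,None,fx=4.5,fy=4.5,interpolation=cv2.INTER_CUBIC))
```

```text
(no output)
```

View pics/t1.png

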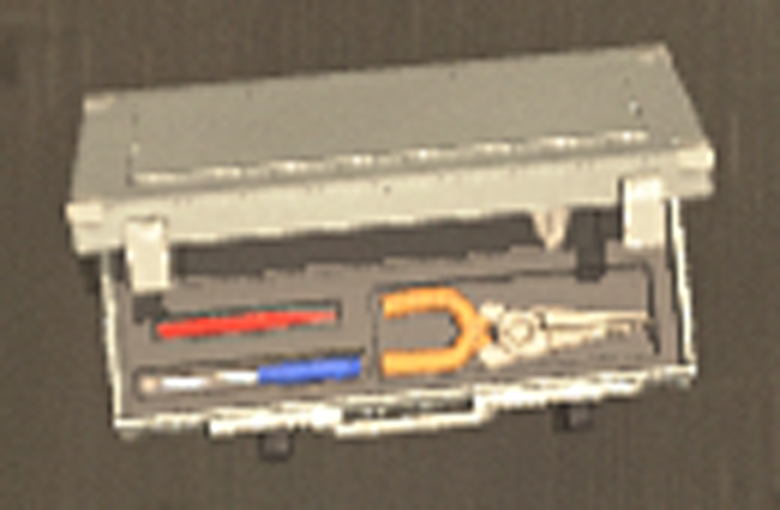

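View pics/s1.png

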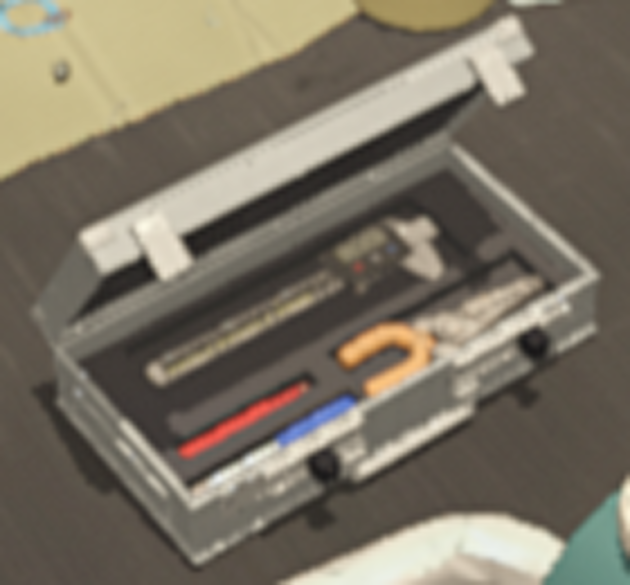

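The crops show both thumbs: left at top (276,445) and side (325,463), right at top (573,415) and side (535,343). The lid stands partly open with its outer face visible from above. Next I'll triangulate.

Run:
```python
from h import *
ct=dict(np.load("pics/top0.png.npz")); cs=dict(np.load("pics/side0.png.npz"))
T=lambda x,y:((x+.5)/6-.5+200,(y+.5)/6-.5+170)
S=lambda x,y:((x+.5)/4.5-.5+185,(y+.5)/4.5-.5+155)
def tri(a,b):
    o1,d1=ray(ct,*a);o2,d2=ray(cs,*b)
    s=np.linalg.lstsq(np.c_[d1,-d2],o2-o1,rcond=None)[0]
    p,q=o1+d1*s[0],o2+d2*s[1]; return (p+q)/2,np.linalg.norm(p-q)
for n,a,b in [("FL",(118,427),(193,495)),("FR",(692,373),(598,275)),("thL",(276,447),(325,463)),("thR",(573,417),(535,343)),("lidL",(68,205),(83,232)),("lidR",(712,150),(515,18)),("keepL",(150,288),(178,275)),("keepR",(645,245),(510,98))]:
    p,e=tri(T(*a),S(*b)); print(n,p.round(4),round(e,4))
for n,a in [("FL",(118,427)),("FR",(692,373))]: print(n,onz(ct,*T(*a),.06).round(4))
for n,b in [("FL",(193,495)),("FR",(598,275)),("BL",(60,350))]: print(n,"side",onz(cs,*S(*b),.06).round(4))
for n,a,b in [("thL",(276,447),(325,463)),("thR",(573,417),(535,343))]: print(n,onz(ct,*T(*a),.055).round(4),onz(cs,*S(*b),.05).round(4))
for n,uv,z in [("cup",(160,190),0.06),("cap",(182,250),.03),("drill",(390,233),.13),("bowl",(368,192),.05),("pipeL",(230,265),.02),("pipeR",(325,322),.02),("pipeTop",(265,263),.02)]: print(n,onz(ct,*uv,z).round(3))
```

```text
FL [0.4629 0.1191 0.0687] 0.002
FR [ 0.49   -0.1962  0.0578] 0.0005
thL [0.4523 0.0341 0.0539] 0.0021
thR [ 0.4667 -0.1304  0.0523] 0.0004
lidL [0.5625 0.1294 0.2116] 0.001
lidR [ 0.5893 -0.1902  0.2088] 0.0001
keepL [0.5235 0.0905 0.1889] 0.0014
keepR [ 0.5441 -0.1571  0.1916] 0.001
FL [0.4629 0.1191 0.06  ]
FR [ 0.49   -0.1958  0.06  ]
FL side [0.4697 0.117  0.06  ]
FR side [ 0.4883 -0.1951  0.06  ]
BL side [0.6151 0.1322 0.06  ]
thL [0.4516 0.0332 0.055 ] [0.4556 0.0333 0.05  ]
thR [ 0.4667 -0.13    0.055 ] [ 0.4683 -0.1318  0.05  ]
cup [0.633 0.317 0.06 ]
cap [0.435 0.246 0.03 ]
drill [ 0.478 -0.429  0.13 ]
bowl [ 0.625 -0.382  0.05 ]
pipeL [0.384 0.087 0.02 ]
pipeR [ 0.19  -0.229  0.02 ]
pipeTop [ 0.39 -0.03  0.02]
```

```bash
cat >> h.py <<'E'
from scipy.spatial.transform import Rotation as Ro
YAW=0.081; C=np.array([.557,-.0318,0]); RC=Ro.from_euler("z",YAW).as_matrix()
RT=RC@np.diag([1.,-1,-1])
def go(*targets):   # case-frame targets -> tool shift in units, turn in units
    s=bot.read_state(); R=Ro.from_rotvec(s["tcp_rot"]).as_matrix(); p=s["tool_pos"]
    print("t",round(s["time"],2),"case pos mm",((p-C)@RC*1000).round(1),"F case",(s["wrist_force"]@RC).round(1),"q",s["q"].round(2),"w",round(s["width"],2))
    print("turn",(Ro.from_matrix(R.T@RT).as_rotvec()/np.pi*4).round(3))
    for t in targets: print(t,(R.T@(RC@np.array(t)+C-p)/.25).round(3))
E
python3 -c "
from h import *
go((-.105,-.145,.2),(-.1,-.139,.046))"
```

```text
t 0.1 case pos mm [-444.6 -588.8  199.9] F case [ 0.1 -0.5  1. ] q [-1.37  0.26  1.61  0.    1.27 -0.04] w 1.0
turn [-0.003  0.     0.205]
(-0.105, -0.145, 0.2) [ 1.625 -1.535  0.003]
(-0.1, -0.139, 0.046) [ 1.649 -1.554  0.619]
```

{"api": "play_rows", "payload": {
  "rows": [
    [[0.1,-0.09,0],[0,0,0.03]],
    [[0.2,-0.19,0],[0,0,0.06]],
    [[0.3,-0.28,0],[0,0,0.09]],
    [[0.4,-0.38,0],[0,0,0.12]],
    [[0.5,-0.47,0],[0,0,0.15]],
    [[0.6,-0.57,0],[0,0,0.18]],
    [[0.7,-0.66,0],[0,0,0.205]],
    [[0.8,-0.75,0],[0,0,0.205]],
    [[0.8,-0.75,0],[0,0,0.205]]
  ],
  "claw": -1
}}

```text
time: 0.85
tool_pos: [0.3132, -0.4205, 0.2005]
tcp_rot: [-3.135, -0.133, -0.002]
wrist_force: [-0.1, -0.7, 0.2]
width: -0.003
grip_force: 0.0
```

```bash
python3 -c "
from h import *
go((-.105,-.145,.2),(-.1,-.139,.046))"
```

```text
t 0.85 case pos mm [-274.4 -367.7  200.5] F case [-0.2 -0.7  0.2] q [-0.98 -0.02  1.92  0.    1.24  0.51] w -0.0
turn [-0.004 -0.002  0.005]
(-0.105, -0.145, 0.2) [ 0.681 -0.888  0.006]
(-0.1, -0.139, 0.046) [ 0.7   -0.91   0.622]
```

{"api": "play_rows", "payload": {
  "rows": [
    [[0.08,-0.1,0],[0,0,0]],
    [[0.17,-0.22,0],[0,0,0]],
    [[0.26,-0.34,0],[0,0,0]],
    [[0.35,-0.46,0],[0,0,0]],
    [[0.44,-0.57,0],[0,0,0]],
    [[0.53,-0.69,0],[0,0,0]],
    [[0.62,-0.81,0],[0,0,0]],
    [[0.69,-0.88,0.02],[0,0,0]],
    [[0.7,-0.89,0.12],[0,0,0]],
    [[0.7,-0.89,0.24],[0,0,0]],
    [[0.7,-0.89,0.36],[0,0,0]],
    [[0.7,-0.89,0.48],[0,0,0]],
    [[0.7,-0.89,0.58],[0,0,0]],
    [[0.7,-0.89,0.62],[0,0,0]],
    [[0.7,-0.89,0.62],[0,0,0]]
  ]
}}

```text
time: 2.1
tool_pos: [0.4644, -0.1885, 0.0428]
tcp_rot: [-3.136, -0.127, 0.01]
wrist_force: [-1.4, 0.2, 0.2]
width: -0.001
grip_force: 0.0
```

Run:
```python
from h import *
go((-.1,-.115,.047),(-.1,-.092,.047))
c=save("side","pics/s2.png");t=save("top","pics/t2.png")
a=cv2.resize(cv2.imread("pics/s2.png")[155:285,185:345],None,fx=3.6,fy=3.6,interpolation=2)
cv2.imwrite("pics/s2z.png",a)
print(proj(c,bot.read_state()["tool_pos"]))
```

```text
t 2.1 case pos mm [-105.  -148.7   42.8] F case [-1.4  0.3  0.2] q [-0.44  0.1   2.11 -0.    0.93  1.06] w -0.0
turn [-0.004  0.008 -0.   ]
(-0.1, -0.115, 0.047) [ 0.02  -0.135 -0.016]
(-0.1, -0.092, 0.047) [ 0.02  -0.227 -0.016]
[[319.86458997 223.85728826]]
```

View pics/s2z.png

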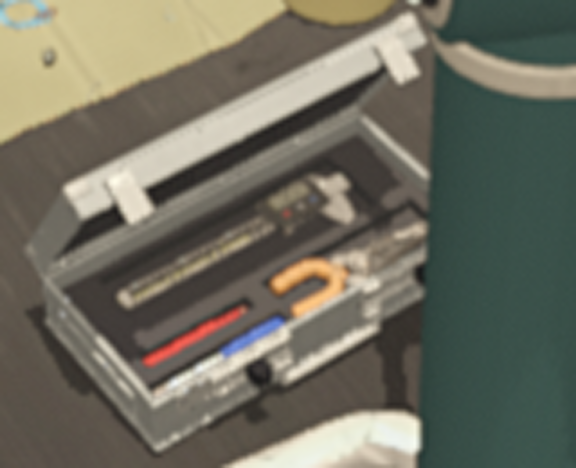

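The arm blocks the side view of the right latch. No contact yet, so I'll push inwards slowly and watch the force.

{"api": "play_rows", "payload": {
  "rows": [
    [[0.02,-0.03,-0.016],[0,0.008,0]],
    [[0.02,-0.06,-0.016],[0,0.008,0]],
    [[0.02,-0.09,-0.016],[0,0.008,0]],
    [[0.02,-0.12,-0.016],[0,0.008,0]],
    [[0.02,-0.13,-0.016],[0,0.008,0]],
    [[0.02,-0.14,-0.016],[0,0.008,0]],
    [[0.02,-0.15,-0.016],[0,0.008,0]],
    [[0.02,-0.16,-0.016],[0,0.008,0]],
    [[0.02,-0.16,-0.016],[0,0.008,0]]
  ]
}}

```text
time: 2.95
tool_pos: [0.4689, -0.1488, 0.0499]
tcp_rot: [-3.138, -0.127, -0.009]
wrist_force: [0.4, -0.2, -0.3]
width: -0.002
grip_force: 0.0
```

Run:
```python
from h import *
go((-.1,-.092,.047))
t=save("top","pics/t3.png")
```

```text
t 2.95 case pos mm [ -97.2 -109.5   49.9] F case [ 0.4 -0.2 -0.3] q [-0.36  0.06  2.14  0.    0.94  1.13] w -0.0
turn [-0.    -0.008  0.   ]
(-0.1, -0.092, 0.047) [-0.011 -0.07   0.012]
```

{"api": "play_rows", "payload": {
  "rows": [
    [[-0.01,-0.01,0.01],[0,0,0]],
    [[-0.01,-0.02,0.01],[0,0,0]],
    [[-0.01,-0.03,0.01],[0,0,0]],
    [[-0.01,-0.03,0.01],[0,0,0]]
  ]
}}

```text
time: 3.33
tool_pos: [0.4657, -0.1416, 0.0473]
tcp_rot: [-3.138, -0.127, -0.009]
wrist_force: [0.3, -0.4, -0.3]
width: -0.003
grip_force: 0.0
```

Run:
```python
from h import *
go((-.1,-.092,.047))
```

```text
t 3.33 case pos mm [ -99.9 -102.    47.3] F case [ 0.3 -0.4 -0.3] q [-0.35  0.06  2.15  0.    0.93  1.14] w -0.0
turn [-0.001 -0.007 -0.   ]
(-0.1, -0.092, 0.047) [-0.    -0.04   0.001]
```

Run:
```python
from h import *
c=save("top","pics/t4.png")
p=bot.read_state()["tool_pos"]; print(proj(c,p), proj(c,C+RC@np.array([-.0935,-.0917,.055])))
cv2.imwrite("pics/t4z.png",cv2.resize(cv2.imread("pics/t4.png")[190:270,230:330],None,fx=6,fy=6,interpolation=2))
```

```text
[[298.43924319 239.43371146]] [[295.28314407 237.70602409]]
```

View pics/t4z.png

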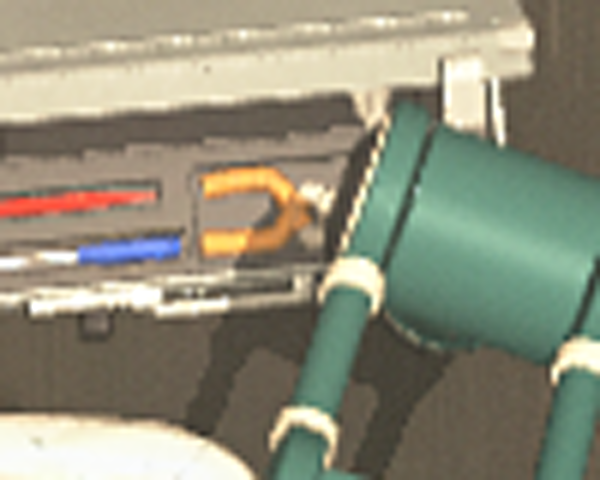

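The gripper hides the latch in the top view; the case itself hasn't moved. I'll keep going and read the force while moving.

{"api": "play_rows", "payload": {
  "rows": [
    [[0,-0.01,0],[0,0,0]],
    [[0,-0.02,0],[0,0,0]],
    [[0,-0.03,0],[0,0,0]]
  ]
}}

```text
time: 3.63
tool_pos: [0.4655, -0.1343, 0.0476]
tcp_rot: [-3.139, -0.127, -0.01]
wrist_force: [-0.6, -0.5, -0.1]
width: 0.0
grip_force: 0.0
```

{"api": "play_rows", "payload": {
  "rows": [
    [[0,-0.01,0],[0,0,0]],
    [[0,-0.02,0],[0,0,0]]
  ]
}}

```text
time: 3.8
tool_pos: [0.465, -0.1292, 0.0476]
tcp_rot: [-3.139, -0.127, -0.01]
wrist_force: [0.4, 0.1, 0.1]
width: 0.001
grip_force: 0.0
```

Run:
```python
from h import *
go((-.1,-.092,.047))
```

```text
t 3.8 case pos mm [-99.5 -89.7  47.6] F case [0.4 0.  0.1] q [-0.32  0.05  2.16  0.    0.93  1.16] w 0.0
turn [-0.    -0.008 -0.   ]
(-0.1, -0.092, 0.047) [-0.002  0.009  0.002]
```

{"api": "play_rows", "payload": {
  "rows": [
    [[0,-0.01,0],[0,0,0]],
    [[0,-0.02,0],[0,0,0]]
  ]
}}

```text
time: 3.97
tool_pos: [0.4646, -0.1242, 0.0476]
tcp_rot: [-3.139, -0.127, -0.01]
wrist_force: [0.0, -0.1, 0.1]
width: 0.004
grip_force: 0.0
```

Run:
```python
from h import *
go((-.1,-.092,.047),(-.15,-.092,.16))
```

```text
t 3.97 case pos mm [-99.5 -84.7  47.6] F case [ 0.  -0.1  0.1] q [-0.32  0.05  2.16  0.    0.93  1.17] w 0.0
turn [-0.    -0.008 -0.   ]
(-0.1, -0.092, 0.047) [-0.002  0.029  0.002]
(-0.15, -0.092, 0.16) [-0.199  0.029 -0.451]
```

{"api": "play_rows", "payload": {
  "rows": [
    [[-0.02,0.06,0],[0,0,0]],
    [[-0.04,0.16,0],[0,0,0]],
    [[-0.04,0.28,-0.05],[0,0,0]],
    [[-0.04,0.4,-0.1],[0,0,0]],
    [[-0.04,0.5,-0.1],[0,0,0]],
    [[-0.04,0.54,-0.1],[0,0,0]],
    [[-0.04,0.54,-0.1],[0,0,0]]
  ]
}}

```text
time: 4.55
tool_pos: [0.4658, -0.2619, 0.0729]
tcp_rot: [3.139, 0.123, 0.011]
wrist_force: [-1.0, 0.2, 0.4]
width: -0.001
grip_force: 0.0
```

Run:
```python
from h import *
go()
c=save("top","pics/t5.png"); save("side","pics/s5.png")
a=cv2.resize(cv2.imread("pics/t5.png")[180:260,205:335],None,fx=6,fy=6,interpolation=2)
cv2.imwrite("pics/t5z.png",a)
p=bot.read_state()["tool_pos"];print((proj(c,p)-[205,180])*6)
```

```text
t 4.55 case pos mm [-109.5 -221.9   72.9] F case [-1.   0.3  0.4] q [-0.56  0.11  2.03  0.    0.99  0.93] w -0.0
turn [ 0.001 -0.009 -0.003]
[[777.699559   353.79389874]]
```

View pics/t5z.png

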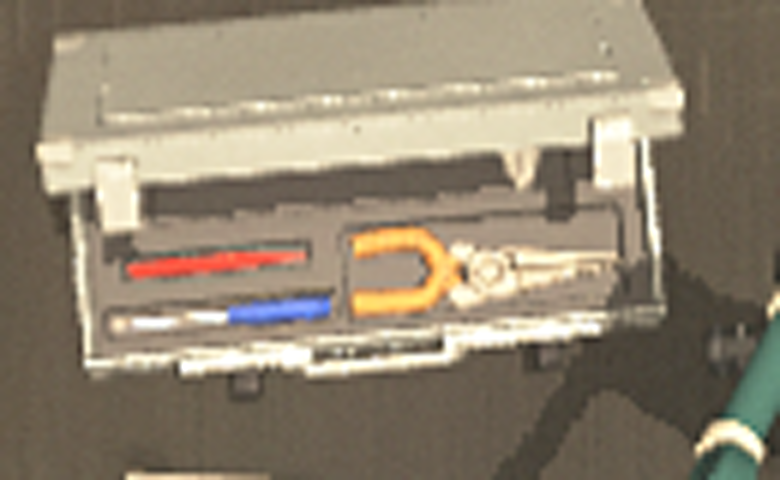

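The thumb is still at (543,357), unchanged, so nothing was pushed. Only part of the gripper body shows at the right edge, at (735,345). I'll check the tool's actual position in both views.

Run:
```python
from h import *
p=bot.read_state()["tool_pos"]
t=dict(np.load("pics/t5.png.npz"));s=dict(np.load("pics/s5.png.npz"))
P=p+np.outer([0,.073,.15],[0,0,1])
print(proj(t,P).round(1).tolist(),proj(s,P).round(1).tolist())
A=cv2.resize(cv2.imread("pics/t5.png")[180:280,280:380],None,fx=4,fy=4,interpolation=2)
B=cv2.resize(cv2.imread("pics/s5.png")[150:290,280:380],None,fx=4,fy=4,interpolation=2)
A=cv2.convertScaleAbs(A,alpha=1.6);B=cv2.convertScaleAbs(B,alpha=1.6)
o=np.zeros((560,800,3),np.uint8);o[:400,:400]=A;o[:,400:]=B
for q in proj(t,P): cv2.circle(o,(int((q[0]-280)*4),int((q[1]-180)*4)),3,(0,0,255),-1)
for q in proj(s,P): cv2.circle(o,(int((q[0]-280)*4)+400,int((q[1]-150)*4)),3,(0,0,255),-1)
cv2.imwrite("pics/m5.png",o)
```

```text
[[334.6, 239.0], [338.4, 237.4], [342.9, 235.5]] [[340.1, 209.6], [342.8, 191.9], [345.8, 171.7]]
```

View pics/m5.png

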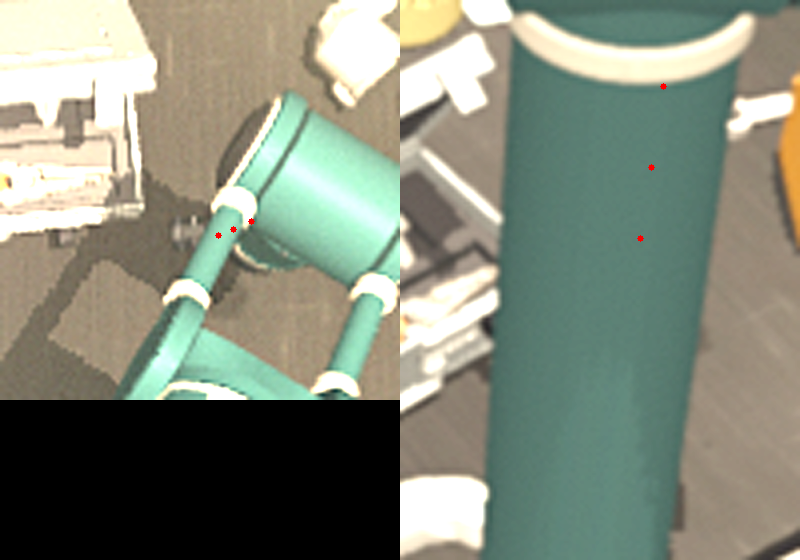

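The red dots (tool axis) sit on the arm, level with the thumb row in the top view, and the fingertips are hidden behind the arm. I'll compare thumb pixel values before and after.

Run:
```python
import cv2,numpy as np
for a in("top0","t5"):
    g=cv2.imread(f"pics/{a}.png",0); print(a);print(g[234:244,284:304])
for a in("side0","s5"):
    g=cv2.imread(f"pics/{a}.png",0); print(a);print(g[224:242,290:308])
```

```text
top0
[[219 233 228 179 178 160 212 203 201 228 231 253 254 252 251 251 247 252
  254 253]
 [253 254 254 249 250 248 252 252 252 253 254 255 255 250 251 253 211 172
  183 176]
 [255 255 255 253 254 248 252 197 209 190 191 196 195 158 148 168 107  73
   68  70]
 [218 192 198 162 181 141 160  73  83  53  52  81  81  82  58  75  80  84
   83  82]
 [ 99  73  71  67  68  71  78  79  64  52  59  90  92  93  73  84  84  86
   86  86]
 [ 84  83  81  85  85  86  86  91  65  60  55 102 100  97  80  83  82  85
   82  86]
 [ 88  85  86  86  86  83  87  88  69  63  48  95  82  75  69  84  82  88
   86  87]
 [ 90  86  86  85  86  85  84  89  66  62  52  65  69  70  74  81  83  87
   83  87]
 [ 85  87  85  85  84  84  84  88  81  80  79  81  81  82  86  86  86  89
   82  87]
 [ 90  84  85  86  86  83  88  86  90  82  83  83  83  82  85  84  81  84
   83  88]]
t5
[[229 243 236 192 191 170 223 215 216 236 239 254 255 253 253 253 251 253
  255 254]
 [254 254 254 252 253 252 253 253 253 254 255 255 255 252 253 254 222 184
  201 193]
 [255 255 255 254 255 252 253 212 222 202 205 211 209 168 157 179 117  
[... 2620 characters left out ...]
 29  46  57  62  63  64]
 [213 190 159 134 123 125 138 162 152 131  99  61  39  48  57  62  64  64]
 [175 137 122 124 137 146 156 173 143 118 110  91  69  57  59  62  61  64]
 [129 124 137 145 154 149 135 127 113 111 118 119 104  75  59  61  63  64]
 [129 142 158 152 148 130 112 107 109 116 130 135 119  82  61  61  63  63]
 [149 151 159 135 119 112 110 117 121 125 131 124  97  66  59  62  62  64]
 [154 130 124 112 109 115 118 128 127 117  98  78  61  56  58  60  62  65]
 [163 128 109 109 115 125 121 118 100  75  57  49  56  57  59  61  62  64]
 [178 140 117 120 122 121 103  80  59  49  47  51  63  62  61  62  63  64]
 [158 128 126 127 115  92  68  53  49  48  48  51  56  58  60  62  63  65]]
```

Run:
```python
from h import *
t=dict(np.load("pics/top0.png.npz"));s=dict(np.load("pics/side0.png.npz"))
p=np.array([.1615,-.6547,.1999])
for q in (p,p+[0,0,.073],p+[0,0,.2],[0,0,0],[0,0,.15],[.375,0,0]): print(q,proj(t,q).round(1),proj(s,q).round(1))
a=cv2.convertScaleAbs(cv2.imread("pics/top0.png")[300:420,440:560],alpha=1.5)
b=cv2.convertScaleAbs(cv2.imread("pics/side0.png")[0:420,460:560],alpha=1.5)
a=cv2.resize(a,None,fx=4,fy=4,interpolation=2)
for q in (p,p+[0,0,.073],p+[0,0,.2]):
    u,v=proj(t,q)[0]; cv2.circle(a,(int((u-440)*4),int((v-300)*4)),3,(0,0,255),-1)
    u,v=proj(s,q)[0]; cv2.circle(b,(int(u-460),int(v)),2,(0,0,255),-1)
o=np.zeros((480,600,3),np.uint8);o[:,:480]=a;o[:420,500:]=b
cv2.imwrite("pics/start.png",o)
```

```text
[ 0.1615 -0.6547  0.1999] [[471.7 333.6]] [[532.6 189.7]]
[ 0.1615 -0.6547  0.2729] [[483.1 337. ]] [[543.1 169.4]]
[ 0.1615 -0.6547  0.3999] [[506.2 343.8]] [[563.7 129.8]]
[0, 0, 0] [[257.  379.8]] [[371.  396.4]]
[0, 0, 0.15] [[256.4 392. ]] [[380.9 364.8]]
[0.375, 0, 0] [[256.  267.5]] [[282.5 283.4]]
```

View pics/start.png

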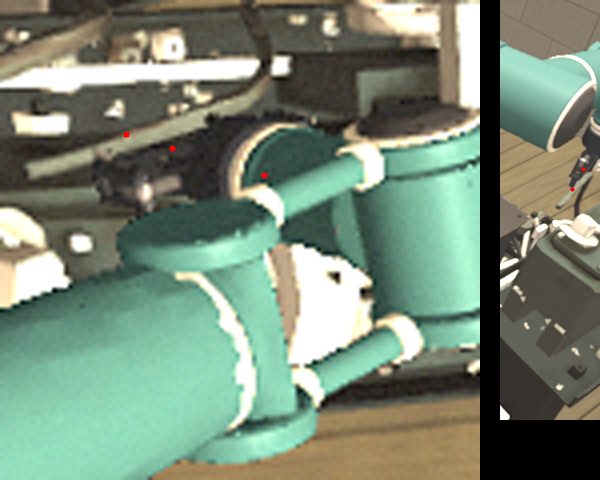

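The start image suggests the fingertips may sit higher along the tool axis than the stated TCP: predicted left finger at about (70,152), seen at about (105,170). I'll check this in the side view's pixel values.

Run:
```python
from h import *
im=cv2.imread("pics/side0.png"); g=im.max(2)
print("   cols 515..559")
for r in range(130,206): print(r,"".join("#" if v<50 else "+" if v<80 else "-" if v<110 else "." for v in g[r,515:560]))
t=dict(np.load("pics/side0.png.npz"))
p=np.array([.1615,-.6547,.1999]); ty=np.array([.239,-.971,0])
for sgn in(-1,1):
    for o in (.0425,.057): print(sgn,o,proj(t,p+sgn*o*ty+[0,0,.013]).round(1))
```

```text
cols 515..559
130 ..-+#++++++++###########+-----+####++-.......
131 ..+###+++##+###########+------+#####++-......
132 .-##+#+##+###########++------+#######++-.....
133 .+##+###############++-------+########++-....
134 .+##################+-------+###########+--..
135 -+#################++-------+############++--
136 +##################+-------+###############++
137 ##################+---.----+#################
138 ################++--.....--##################
139 ###############++-........-+#################
140 #############++--.........-+#################
141 ############+--...........-+#################
142 ##########++--............-+#################
143 #########+--..............-+#################
144 #######++--................-+################
145 ######+--..................-+################
146 ####++--....................-+###############
147 ##++--.......................--##############
148 ----..........................-+#############
149 .............................--+#############
150 ............................-++##############
151 ..........................--++##
[... 2113 characters left out ...]

194 ......-..........------+###+--.--------------
195 ................------+####+-.---------------
196 ................---..-+####------------------
197 ................---.--+###+---------..-------
198 ................--..-+####+------.....-------
199 ..............----.--+####+-----......-.-----
200 ............------.-+####++---.........------
201 ...........------..-+####+--............-----
202 ..........------..--+###+--.................-
203 ..-......----.--.--+####+--................--
204 .--....-----------++####+---.............----
205 -----------.------+####+---.............-----
-1 0.0425 [[527.  194.3]]
-1 0.057 [[524.4 197. ]]
1 0.0425 [[541.6 178.4]]
1 0.057 [[544.1 175.8]]
```

Run:
```python
from h import *
t=dict(np.load("pics/top0.png.npz"));s=dict(np.load("pics/side0.png.npz"))
g=cv2.imread("pics/top0.png").max(2)
print("top cols 455..514")
for r in range(325,362): print(r,"".join("#" if v<40 else "+" if v<60 else "-" if v<90 else "." for v in g[r,455:515]))
p=np.array([.1615,-.6547,.1999]); ty=np.array([.239,-.971,0])
def tri(a,b):
    o1,d1=ray(t,*a);o2,d2=ray(s,*b)
    k=np.linalg.lstsq(np.c_[d1,-d2],o2-o1,rcond=None)[0]
    P,Q=o1+d1*k[0],o2+d2*k[1]; return (P+Q)/2,np.linalg.norm(P-Q)
print("pred left finger tip",p-.05*ty+[0,0,.013])
for a in ((464,341),(466,343),(468,345)): print(a,tri(a,(532.5,186)))
```

```text
top cols 455..514
325 --++++++++++-...+++++++-+++++--++-...-+-........-+++--+#+###
326 +-++--++++++-...-++++--+--+.....-+-+--.........-++-+-+++++++
327 +++-+--++++-....-+----++-++.....+-...........--+++++++++---+
328 ..---++++++.....-+++--+--++..+.......+--...--++++-+#####++#-
329 ...++-++++++++-.+---+-+++++-........+##++########+##########
330 ...+-+++++++++++++--++++--..........+###############++++++++
331 ..-+-+-+-+++++++-+++++--............-###########++--........
332 ..-++++++++++++++---.............-+###########+++-....-+----
333 --+++++++++#++++-.............--#############+++.....+---+++
334 +#++###++###+--............-+#+#############+++-...++--+++++
335 #++##+##+#--...........--+###+#############+++....+---++++++
336 #+####++--..........--########+++#########+++....+--++++++++
337 ###+--..-...-....-++#####+###+#++#########++....#--+++++++++
338 +--......-....-++++##++++++#++++#########++-...-+--+++++++++
339 ........-+-..+#####+#++++--#############+++....#--++++++++++
340 .......-+##++#++++++++++#++##############+-...-+--++++++++++
341 ...---++######++++###+++#+############
[... 955 characters left out ...]
+++++++++++++++++++++++++++++-.......-++++
357 -+++++---------+++++++++++++++++++++++++++++---........+++++
358 +++-..--------++++++++++++++++++++++++++++--...........+++++
359 ++......------+++++++++++++++++++++++++-...............+++++
360 ++......------+++++++++++++++++++-..--.................--+++
361 ++......------+++++-----------...........................-..
pred left finger tip [ 0.14955 -0.60615  0.2129 ]
(464, 341) (array([ 0.14757918, -0.60818378,  0.24813121]), np.float64(0.0033524558629094894))
(466, 343) (array([ 0.14470344, -0.60995482,  0.25034788]), np.float64(0.004480868771945569))
(468, 345) (array([ 0.141829  , -0.61159849,  0.25272355]), np.float64(0.012282134964451618))
```

Triangulating the left fingertip at the start gives z ≈ 0.25 where 0.213 was predicted. So the tip is about 35 mm higher than the reported TCP, and it passed over the thumb. I'll confirm by gently touching the bare bench here.

{"api": "play_rows", "payload": {
  "rows": [
    [[0,0,0.06],[0,0,0]],
    [[0,0,0.14],[0,0,0]],
    [[0,0,0.2],[0,0,0]],
    [[0,0,0.24],[0,0,0]],
    [[0,0,0.25],[0,0,0]]
  ]
}}

```text
time: 5.07
tool_pos: [0.4636, -0.2571, 0.0074]
tcp_rot: [-3.135, -0.129, -0.003]
wrist_force: [-0.7, 1.1, -0.3]
width: -0.003
grip_force: 0.0
```

{"api": "play_rows", "payload": {
  "rows": [
    [[0,0,0.012],[0,0,0]],
    [[0,0,0.024],[0,0,0]],
    [[0,0,0.036],[0,0,0]]
  ]
}}

```text
time: 5.32
tool_pos: [0.4667, -0.26, 0.0017]
tcp_rot: [3.138, 0.127, 0.012]
wrist_force: [-0.3, -0.1, -0.1]
width: -0.001
grip_force: 0.0
```

{"api": "play_rows", "payload": {
  "rows": [
    [[0,0,0.012],[0,0,0]],
    [[0,0,0.024],[0,0,0]]
  ]
}}

```text
time: 5.48
tool_pos: [0.4665, -0.2602, -0.0046]
tcp_rot: [3.139, 0.127, 0.012]
wrist_force: [0.6, 0.1, 0.4]
width: 0.0
grip_force: 0.0
```

{"api": "play_rows", "payload": {
  "rows": [
    [[0,0,0.012],[0,0,0]],
    [[0,0,0.024],[0,0,0]],
    [[0,0,0.036],[0,0,0]],
    [[0,0,0.048],[0,0,0]],
    [[0,0,0.056],[0,0,0]]
  ]
}}

```text
time: 5.9
tool_pos: [0.4658, -0.2598, -0.0195]
tcp_rot: [-3.139, -0.127, -0.009]
wrist_force: [0.2, 0.3, -0.4]
width: 0.002
grip_force: 0.0
```

{"api": "play_rows", "payload": {
  "rows": [
    [[0,0,0.006],[0,0,0]],
    [[0,0,0.012],[0,0,0]]
  ]
}}

```text
time: 6.07
tool_pos: [0.466, -0.2598, -0.0222]
tcp_rot: [-3.139, -0.127, -0.01]
wrist_force: [1.2, 0.8, -0.2]
width: -0.001
grip_force: 0.0
```

{"api": "play_rows", "payload": {
  "rows": [
    [[0,0,0.006],[0,0,0]],
    [[0,0,0.012],[0,0,0]]
  ]
}}

```text
time: 6.23
tool_pos: [0.4661, -0.2599, -0.0251]
tcp_rot: [-3.139, -0.127, -0.01]
wrist_force: [-0.4, 1.7, 0.5]
width: -0.001
grip_force: 0.0
```

{"api": "play_rows", "payload": {
  "rows": [
    [[0,0,0.006],[0,0,0]],
    [[0,0,0.012],[0,0,0]]
  ]
}}

```text
time: 6.4
tool_pos: [0.4661, -0.2599, -0.028]
tcp_rot: [-3.139, -0.127, -0.01]
wrist_force: [0.4, -0.2, -0.9]
width: -0.0
grip_force: 0.0
```

{"api": "play_rows", "payload": {
  "rows": [
    [[0,0,0.006],[0,0,0]],
    [[0,0,0.012],[0,0,0]]
  ]
}}

```text
time: 6.57
tool_pos: [0.4661, -0.2599, -0.0302]
tcp_rot: [-3.139, -0.127, -0.009]
wrist_force: [-5.2, 3.2, 19.4]
width: 0.005
grip_force: 9.4
```

{"api": "play_rows", "payload": {
  "rows": [
    [[0,0,0.006],[0,0,0]],
    [[0,0,0.012],[0,0,0]]
  ]
}}

```text
time: 6.73
tool_pos: [0.4662, -0.26, -0.0303]
tcp_rot: [-3.138, -0.127, -0.007]
wrist_force: [-15.1, 8.8, 44.2]
width: 0.002
grip_force: 22.1
```

{"api": "play_rows", "payload": {
  "rows": [
    [[0,0,0.006],[0,0,0]],
    [[0,0,0.012],[0,0,0]]
  ]
}}

```text
time: 6.9
tool_pos: [0.4662, -0.26, -0.0305]
tcp_rot: [-3.137, -0.127, -0.006]
wrist_force: [-22.9, 12.7, 67.5]
width: -0.0
grip_force: 33.7
```

The bench was reached at a reading of z = −0.030, so the true tip is 30 mm above the reading. I'll lift off and apply that correction.

{"api": "play_rows", "payload": {
  "rows": [
    [[0,0,-0.06],[0,0,0]],
    [[0,0,-0.16],[0,0,0]],
    [[0,0,-0.22],[0,0,0]],
    [[0,0,-0.22],[0,0,0]],
    [[0,0,-0.22],[0,0,0]]
  ]
}}

```text
time: 7.32
tool_pos: [0.4667, -0.2605, 0.019]
tcp_rot: [3.138, 0.127, 0.013]
wrist_force: [0.4, 0.6, 0.3]
width: -0.004
grip_force: 0.0
```

```bash
sed -i 's/p=s\["tool_pos"\]$/p=s["tool_pos"]+[0,0,.030]/' h.py; python3 -c "
from h import *
go((-.1,-.125,.048),(-.1,-.092,.048))"
```

```text
t 7.32 case pos mm [-108.5 -220.6   49. ] F case [0.5 0.5 0.3] q [-0.56  0.18  2.07  0.    0.88  0.93] w -0.0
turn [ 0.002 -0.011 -0.   ]
(-0.1, -0.125, 0.048) [ 0.034 -0.383  0.004]
(-0.1, -0.092, 0.048) [ 0.034 -0.515  0.003]
```

{"api": "play_rows", "payload": {
  "rows": [
    [[0.01,-0.08,0],[0,-0.01,0]],
    [[0.02,-0.18,0],[0,-0.01,0]],
    [[0.03,-0.28,0.003],[0,-0.01,0]],
    [[0.034,-0.36,0.003],[0,-0.01,0]],
    [[0.034,-0.38,0.003],[0,-0.01,0]],
    [[0.034,-0.39,0.003],[0,-0.01,0]],
    [[0.034,-0.4,0.003],[0,-0.01,0]],
    [[0.034,-0.41,0.003],[0,-0.01,0]],
    [[0.034,-0.42,0.003],[0,-0.01,0]],
    [[0.034,-0.43,0.003],[0,-0.01,0]],
    [[0.034,-0.44,0.003],[0,-0.01,0]]
  ]
}}

```text
time: 8.23
tool_pos: [0.4655, -0.1504, 0.0174]
tcp_rot: [3.138, 0.126, -0.002]
wrist_force: [0.4, -2.3, -0.7]
width: 0.001
grip_force: 0.9
```

{"api": "play_rows", "payload": {
  "rows": [
    [[0,-0.01,0],[0,0,0]],
    [[0,-0.02,0],[0,0,0]],
    [[0,-0.03,0],[0,0,0]]
  ]
}}

```text
time: 8.48
tool_pos: [0.4648, -0.1422, 0.0174]
tcp_rot: [3.139, 0.127, -0.002]
wrist_force: [-0.0, -1.9, -1.1]
width: 0.001
grip_force: 0.9
```

```bash
python3 -c "
from h import *
go((-.1,-.092,.048))"
```

```text
t 8.48 case pos mm [-100.8 -102.6   47.4] F case [-0.2 -1.9 -1.1] q [-0.35  0.1   2.17 -0.    0.87  1.14] w 0.0
turn [ 0.     0.002 -0.001]
(-0.1, -0.092, 0.048) [ 0.003 -0.042 -0.002]
```

Contact now, with about 2 N as expected. Continuing to the stop.

{"api": "play_rows", "payload": {
  "rows": [
    [[0,-0.01,0],[0,0,0]],
    [[0,-0.02,0],[0,0,0]],
    [[0,-0.03,0],[0,0,0]]
  ]
}}

```text
time: 8.73
tool_pos: [0.4642, -0.1344, 0.0174]
tcp_rot: [3.139, 0.127, -0.002]
wrist_force: [-0.8, -1.8, 0.3]
width: 0.001
grip_force: 0.9
```

{"api": "play_rows", "payload": {
  "rows": [
    [[0,-0.006,0],[0,0,0]],
    [[0,-0.012,0],[0,0,0]]
  ]
}}

```text
time: 8.9
tool_pos: [0.4639, -0.1314, 0.0173]
tcp_rot: [3.139, 0.127, -0.003]
wrist_force: [0.2, -1.6, -0.3]
width: -0.0
grip_force: 0.9
```

{"api": "play_rows", "payload": {
  "rows": [
    [[0,-0.004,0],[0,0,0]],
    [[0,-0.008,0],[0,0,0]]
  ]
}}

```text
time: 9.07
tool_pos: [0.4638, -0.1298, 0.0174]
tcp_rot: [3.138, 0.127, -0.002]
wrist_force: [-0.5, -4.9, -1.1]
width: 0.001
grip_force: 2.4
```

{"api": "play_rows", "payload": {
  "rows": [
    [[0,-0.002,0],[0,0,0]],
    [[0,-0.002,0],[0,0,0]]
  ]
}}

```text
time: 9.23
tool_pos: [0.4638, -0.1298, 0.0174]
tcp_rot: [3.138, 0.128, -0.002]
wrist_force: [0.7, -4.9, -0.8]
width: 0.006
grip_force: 2.2
```

Run:
```python
from h import *
go((-.11,-.13,.048),(-.11,-.13,.26))
```

```text
t 9.23 case pos mm [-100.8  -90.1   47.4] F case [ 0.3 -4.9 -0.8] q [-0.32  0.1   2.17 -0.    0.87  1.17] w 0.01
turn [0.002 0.002 0.   ]
(-0.11, -0.13, 0.048) [-0.037  0.159 -0.002]
(-0.11, -0.13, 0.26) [-0.038  0.161 -0.85 ]
```

The right latch is at its stop, force steady at 4.9 N. Now I'll back off, lift over the lid and come down behind it.

{"api": "play_rows", "payload": {
  "rows": [
    [[-0.01,0.04,0],[0,0,0]],
    [[-0.04,0.12,0],[0,0,0]],
    [[-0.06,0.16,-0.1],[0,0,0]],
    [[-0.06,0.16,-0.24],[0,0,0]],
    [[-0.06,0.16,-0.38],[0,0,0]],
    [[-0.06,0.12,-0.52],[0,0,0]],
    [[-0.06,0.06,-0.66],[0,0,0]],
    [[-0.04,0,-0.78],[0,0,0]],
    [[0,-0.06,-0.84],[0,0,0]],
    [[0.1,-0.14,-0.86],[0,0,0]],
    [[0.22,-0.22,-0.86],[0,0,0]],
    [[0.34,-0.3,-0.86],[0,0,0]],
    [[0.46,-0.36,-0.86],[0,0,0]],
    [[0.58,-0.36,-0.86],[0,0,0]],
    [[0.68,-0.36,-0.84],[0,0,0]],
    [[0.7,-0.36,-0.8],[0,0,0]],
    [[0.7,-0.36,-0.8],[0,0,0]]
  ]
}}

```text
time: 10.65
tool_pos: [0.6307, -0.0249, 0.2138]
tcp_rot: [-3.138, -0.128, 0.01]
wrist_force: [-0.0, 0.3, 0.7]
width: -0.004
grip_force: 0.0
```

```bash
cat >> h.py <<'E'
def lid(a,rc=.150,h=.011):  # TCP (case) with lower front corner on the outer face at rc
    return (.08-rc*np.cos(a)+.026*np.sin(a)+h,0.,.06+rc*np.sin(a)+.026*np.cos(a))
E
python3 - <<'E'
from h import *
c=save("top","pics/t6.png"); save("side","pics/s6.png")
go((.07,0,.205),*[tuple(np.round(lid(np.radians(d)),4)) for d in (64,60,56,52,48,44,40)])
E
```

```text
t 10.75 case pos mm [ 72.8   0.5 245.5] F case [-0.6  0.3 -0.2] q [-0.08  0.18  1.68  0.    1.29  1.41] w 0.0
turn [-0.001  0.007 -0.001]
(0.07, 0, 0.205) [-0.01   0.002  0.162]
(np.float64(0.0486), np.float64(0.0), np.float64(0.2062)) [-0.096  0.002  0.158]
(np.float64(0.0385), np.float64(0.0), np.float64(0.2029)) [-0.136  0.002  0.171]
(np.float64(0.0287), np.float64(0.0), np.float64(0.1989)) [-0.175  0.002  0.187]
(np.float64(0.0191), np.float64(0.0), np.float64(0.1942)) [-0.214  0.002  0.206]
(np.float64(0.01), np.float64(0.0), np.float64(0.1889)) [-0.25   0.002  0.228]
(np.float64(0.0012), np.float64(0.0), np.float64(0.1829)) [-0.285  0.002  0.252]
(np.float64(-0.0072), np.float64(0.0), np.float64(0.1763)) [-0.318  0.002  0.279]
```

{"api": "play_rows", "payload": {
  "rows": [
    [[0,0,0.08],[0,0,0]],
    [[-0.01,0,0.15],[0,0,0]],
    [[-0.05,0,0.155],[0,0,0]],
    [[-0.096,0,0.158],[0,0,0]],
    [[-0.116,0,0.164],[0,0,0]],
    [[-0.136,0,0.171],[0,0,0]],
    [[-0.156,0,0.179],[0,0,0]],
    [[-0.175,0,0.187],[0,0,0]],
    [[-0.195,0,0.196],[0,0,0]],
    [[-0.214,0,0.206],[0,0,0]],
    [[-0.232,0,0.217],[0,0,0]],
    [[-0.25,0,0.228],[0,0,0]]
  ]
}}

```text
time: 11.75
tool_pos: [0.5688, -0.0304, 0.1604]
tcp_rot: [3.139, 0.127, -0.001]
wrist_force: [1.6, -0.0, 2.9]
width: -0.003
grip_force: 1.4
```

Run:
```python
from h import *
go(*[tuple(np.round(lid(np.radians(d)),4)) for d in (48,44,40,36,32,28,24,20,16,12)])
```

```text
t 11.75 case pos mm [ 11.9   0.4 190.4] F case [ 1.6 -0.1  2.9] q [-0.1   0.1   1.88 -0.    1.17  1.39] w -0.0
turn [ 0.     0.001 -0.   ]
(np.float64(0.01), np.float64(0.0), np.float64(0.1889)) [-0.007  0.002  0.006]
(np.float64(0.0012), np.float64(0.0), np.float64(0.1829)) [-0.043  0.002  0.03 ]
(np.float64(-0.0072), np.float64(0.0), np.float64(0.1763)) [-0.076  0.002  0.056]
(np.float64(-0.0151), np.float64(0.0), np.float64(0.1692)) [-0.108  0.002  0.085]
(np.float64(-0.0224), np.float64(0.0), np.float64(0.1615)) [-0.137  0.002  0.116]
(np.float64(-0.0292), np.float64(0.0), np.float64(0.1534)) [-0.164  0.002  0.148]
(np.float64(-0.0355), np.float64(0.0), np.float64(0.1448)) [-0.189  0.002  0.182]
(np.float64(-0.0411), np.float64(0.0), np.float64(0.1357)) [-0.212  0.002  0.219]
(np.float64(-0.046), np.float64(0.0), np.float64(0.1263)) [-0.231  0.002  0.257]
(np.float64(-0.0503), np.float64(0.0), np.float64(0.1166)) [-0.248  0.002  0.295]
```

The lid is swinging with about 3 N on its face. Continuing along the arc.

{"api": "play_rows", "payload": {
  "rows": [
    [[-0.018,0,0.016],[0,0,0]],
    [[-0.036,0,0.026],[0,0,0]],
    [[-0.053,0,0.038],[0,0,0]],
    [[-0.07,0,0.05],[0,0,0]],
    [[-0.086,0,0.064],[0,0,0]],
    [[-0.101,0,0.079],[0,0,0]],
    [[-0.116,0,0.094],[0,0,0]],
    [[-0.13,0,0.11],[0,0,0]],
    [[-0.144,0,0.126],[0,0,0]],
    [[-0.157,0,0.142],[0,0,0]],
    [[-0.17,0,0.16],[0,0,0]],
    [[-0.182,0,0.176],[0,0,0]],
    [[-0.194,0,0.194],[0,0,0]],
    [[-0.205,0,0.213],[0,0,0]],
    [[-0.215,0,0.232],[0,0,0]]
  ]
}}

```text
time: 13.0
tool_pos: [0.5146, -0.0346, 0.1016]
tcp_rot: [-3.139, -0.127, 0.003]
wrist_force: [-0.4, -0.3, 2.7]
width: -0.004
grip_force: 1.0
```

Run:
```python
from h import *
go(*[tuple(np.round(lid(np.radians(d)),4)) for d in (20,18,16,14,12,10,8,6,4,2,0)])
```

```text
t 13.0 case pos mm [-42.5   0.6 131.6] F case [-0.4 -0.3  2.7] q [-0.12  0.05  2.04 -0.    1.05  1.37] w -0.0
turn [-0.     0.003 -0.   ]
(np.float64(-0.0411), np.float64(0.0), np.float64(0.1357)) [ 0.006  0.003 -0.016]
(np.float64(-0.0436), np.float64(0.0), np.float64(0.1311)) [-0.004  0.003  0.002]
(np.float64(-0.046), np.float64(0.0), np.float64(0.1263)) [-0.014  0.003  0.021]
(np.float64(-0.0483), np.float64(0.0), np.float64(0.1215)) [-0.023  0.003  0.04 ]
(np.float64(-0.0503), np.float64(0.0), np.float64(0.1166)) [-0.031  0.003  0.06 ]
(np.float64(-0.0522), np.float64(0.0), np.float64(0.1117)) [-0.039  0.003  0.08 ]
(np.float64(-0.0539), np.float64(0.0), np.float64(0.1066)) [-0.045  0.003  0.1  ]
(np.float64(-0.0555), np.float64(0.0), np.float64(0.1015)) [-0.052  0.003  0.12 ]
(np.float64(-0.0568), np.float64(0.0), np.float64(0.0964)) [-0.057  0.003  0.141]
(np.float64(-0.058), np.float64(0.0), np.float64(0.0912)) [-0.062  0.003  0.162]
(np.float64(-0.059), np.float64(0.0), np.float64(0.086)) [-0.066  0.003  0.183]
```

{"api": "play_rows", "payload": {
  "rows": [
    [[-0.008,0,0.015],[0,0,0]],
    [[-0.016,0,0.03],[0,0,0]],
    [[-0.024,0,0.045],[0,0,0]],
    [[-0.031,0,0.06],[0,0,0]],
    [[-0.037,0,0.075],[0,0,0]],
    [[-0.042,0,0.09],[0,0,0]],
    [[-0.047,0,0.105],[0,0,0]],
    [[-0.052,0,0.12],[0,0,0]],
    [[-0.055,0,0.13],[0,0,0]],
    [[-0.057,0,0.14],[0,0,0]],
    [[-0.06,0,0.15],[0,0,0]]
  ]
}}

```text
time: 13.92
tool_pos: [0.4998, -0.0359, 0.0644]
tcp_rot: [3.139, 0.127, -0.004]
wrist_force: [-1.2, -0.2, 1.4]
width: 0.002
grip_force: 0.9
```

{"api": "play_rows", "payload": {
  "rows": [
    [[-0.001,0,0.006],[0,0,0]],
    [[-0.002,0,0.012],[0,0,0]],
    [[-0.003,0,0.018],[0,0,0]]
  ]
}}

```text
time: 14.17
tool_pos: [0.4994, -0.0359, 0.0601]
tcp_rot: [-3.139, -0.127, 0.002]
wrist_force: [-1.9, -1.1, 1.8]
width: -0.004
grip_force: 0.9
```

Run:
```python
from h import *
go()
```

```text
t 14.17 case pos mm [-57.8   0.6  90.1] F case [-2.  -1.   1.8] q [-0.12  0.07  2.11 -0.    0.96  1.37] w -0.0
turn [-0.     0.002 -0.   ]
```

True tip z is 90 mm, with 86–88 expected when shut. Pressing on gently until the force rises.

{"api": "play_rows", "payload": {
  "rows": [
    [[0,0,0.004],[0,0,0]],
    [[0,0,0.008],[0,0,0]],
    [[0,0,0.012],[0,0,0]]
  ]
}}

```text
time: 14.42
tool_pos: [0.4995, -0.0359, 0.0577]
tcp_rot: [3.139, 0.127, -0.002]
wrist_force: [-5.0, -0.2, 11.7]
width: -0.0
grip_force: 6.0
```

{"api": "play_rows", "payload": {
  "rows": [
    [[0,0,0.003],[0,0,0]],
    [[0,0,0.006],[0,0,0]]
  ]
}}

```text
time: 14.58
tool_pos: [0.4995, -0.036, 0.0576]
tcp_rot: [3.139, 0.127, -0.003]
wrist_force: [-9.0, 1.3, 20.6]
width: -0.003
grip_force: 9.8
```

{"api": "play_rows", "payload": {
  "rows": [
    [[0,0,0.003],[0,0,0]],
    [[0,0,0.006],[0,0,0]]
  ]
}}

```text
time: 14.75
tool_pos: [0.4996, -0.036, 0.0575]
tcp_rot: [3.139, 0.127, -0.003]
wrist_force: [-13.1, 1.3, 28.6]
width: -0.002
grip_force: 14.5
```

The lid is shut: hard stop at 87.6 mm. Now I'll lift and go to the front, inside the left thumb.

{"api": "play_rows", "payload": {
  "rows": [
    [[0,0,-0.06],[0,0,0]],
    [[0,0,-0.14],[0,0,0]],
    [[-0.06,-0.05,-0.16],[0,0,0]],
    [[-0.12,-0.11,-0.16],[0,0,0]],
    [[-0.17,-0.15,-0.16],[0,0,0]],
    [[-0.17,-0.15,-0.16],[0,0,0]],
    [[-0.17,-0.15,-0.16],[0,0,0]]
  ]
}}

```text
time: 15.33
tool_pos: [0.4541, -0.0018, 0.0944]
tcp_rot: [3.139, 0.129, -0.001]
wrist_force: [-0.2, 0.1, 0.4]
width: -0.001
grip_force: 0.0
```

Run:
```python
from h import *
go((-.101,.04,.048),(-.101,.088,.048))
```

```text
t 15.33 case pos mm [-100.1   38.3  124.4] F case [-0.2  0.1  0.4] q [-0.06 -0.06  2.17 -0.    1.03  1.43] w -0.0
turn [0.    0.    0.001]
(-0.101, 0.04, 0.048) [-0.003 -0.007  0.305]
(-0.101, 0.088, 0.048) [-0.003 -0.199  0.305]
```

{"api": "play_rows", "payload": {
  "rows": [
    [[0,0,0.1],[0,0,0]],
    [[0,0,0.2],[0,0,0]],
    [[-0.003,0,0.28],[0,0,0]],
    [[-0.003,0,0.305],[0,0,0]],
    [[-0.003,-0.02,0.305],[0,0,0]],
    [[-0.003,-0.04,0.305],[0,0,0]],
    [[-0.003,-0.05,0.305],[0,0,0]],
    [[-0.003,-0.06,0.305],[0,0,0]],
    [[-0.003,-0.07,0.305],[0,0,0]],
    [[-0.003,-0.08,0.305],[0,0,0]],
    [[-0.003,-0.09,0.305],[0,0,0]],
    [[-0.003,-0.1,0.305],[0,0,0]]
  ]
}}

```text
time: 16.33
tool_pos: [0.4526, 0.023, 0.0191]
tcp_rot: [3.139, 0.127, 0.002]
wrist_force: [2.0, -1.5, 2.9]
width: 0.002
grip_force: 1.5
```

Run:
```python
from h import *
go((-.101,.08,.048))
```

```text
t 16.33 case pos mm [-99.6  63.   49.1] F case [ 1.9 -1.7  2.9] q [-0.    0.04  2.23 -0.    0.87  1.49] w 0.0
turn [ 0.001 -0.002 -0.   ]
(-0.101, 0.08, 0.048) [-0.006 -0.068  0.005]
```

{"api": "play_rows", "payload": {
  "rows": [
    [[-0.002,-0.01,0],[0,0,0]],
    [[-0.002,-0.02,0],[0,0,0]],
    [[-0.002,-0.03,0],[0,0,0]],
    [[-0.002,-0.04,0],[0,0,0]],
    [[-0.002,-0.05,0],[0,0,0]]
  ]
}}

```text
time: 16.75
tool_pos: [0.4497, 0.0355, 0.0181]
tcp_rot: [3.139, 0.127, -0.002]
wrist_force: [0.7, -2.6, 3.3]
width: 0.0
grip_force: 1.6
```

{"api": "play_rows", "payload": {
  "rows": [
    [[0,-0.006,0],[0,0,0]],
    [[0,-0.012,0],[0,0,0]]
  ]
}}

```text
time: 16.92
tool_pos: [0.4493, 0.0385, 0.018]
tcp_rot: [3.139, 0.127, -0.003]
wrist_force: [1.4, -1.4, 3.2]
width: 0.002
grip_force: 1.5
```

{"api": "play_rows", "payload": {
  "rows": [
    [[0,-0.004,0],[0,0,0]],
    [[0,-0.008,0],[0,0,0]]
  ]
}}

```text
time: 17.08
tool_pos: [0.4492, 0.0401, 0.018]
tcp_rot: [3.138, 0.128, -0.003]
wrist_force: [1.1, -6.4, 3.2]
width: 0.0
grip_force: 3.4
```

Run:
```python
from h import *
go((-.101,.08,.048))
```

```text
t 17.08 case pos mm [-101.6   80.4   48. ] F case [ 0.6 -6.5  3.2] q [ 0.03  0.04  2.24 -0.    0.87  1.52] w 0.0
turn [0.001 0.002 0.   ]
(-0.101, 0.08, 0.048) [0.002 0.001 0.   ]
```

The left latch is at its stop, y = 80.4 where 80 was expected. Now across to the inside of the right thumb.

{"api": "play_rows", "payload": {
  "rows": [
    [[0,0.03,0],[0,0,0]],
    [[-0.03,0.08,0],[0,0,0]],
    [[-0.06,0.16,0],[0,0,0]],
    [[-0.06,0.26,0],[0,0,0]],
    [[-0.06,0.36,0],[0,0,0]],
    [[-0.03,0.43,0],[0,0,0]],
    [[0,0.46,0],[0,0,0]],
    [[0,0.46,0],[0,0,0]]
  ]
}}

```text
time: 17.75
tool_pos: [0.4594, -0.0756, 0.0178]
tcp_rot: [-3.139, -0.123, 0.002]
wrist_force: [1.0, -0.1, 0.3]
width: 0.001
grip_force: 0.0
```

Run:
```python
from h import *
go((-.101,-.05,.048),(-.101,-.08,.048))
```

```text
t 17.75 case pos mm [-100.9  -35.7   47.8] F case [ 1.  -0.2  0.3] q [-0.22  0.07  2.21 -0.    0.87  1.28] w 0.0
turn [-0.     0.002 -0.004]
(-0.101, -0.05, 0.048) [-0.     0.057 -0.001]
(-0.101, -0.08, 0.048) [-0.     0.177 -0.001]
```

{"api": "play_rows", "payload": {
  "rows": [
    [[0,0.02,0],[0,0,0]],
    [[0,0.04,0],[0,0,0]],
    [[0,0.05,0],[0,0,0]],
    [[0,0.06,0],[0,0,0]],
    [[0,0.07,0],[0,0,0]],
    [[0,0.08,0],[0,0,0]],
    [[0,0.09,0],[0,0,0]],
    [[0,0.1,0],[0,0,0]],
    [[0,0.11,0],[0,0,0]],
    [[0,0.12,0],[0,0,0]],
    [[0,0.13,0],[0,0,0]],
    [[0,0.14,0],[0,0,0]],
    [[0,0.15,0],[0,0,0]],
    [[0,0.16,0],[0,0,0]]
  ]
}}

```text
time: 18.92
tool_pos: [0.4616, -0.1145, 0.018]
tcp_rot: [-3.139, -0.127, 0.003]
wrist_force: [-1.2, 2.2, 0.4]
width: -0.002
grip_force: 0.9
```

{"api": "play_rows", "payload": {
  "rows": [
    [[0,0.006,0],[0,0,0]],
    [[0,0.012,0],[0,0,0]]
  ]
}}

```text
time: 19.08
tool_pos: [0.4619, -0.1174, 0.018]
tcp_rot: [3.139, 0.127, -0.003]
wrist_force: [-1.2, 2.4, -0.4]
width: 0.004
grip_force: 0.9
```

{"api": "play_rows", "payload": {
  "rows": [
    [[0,0.004,0],[0,0,0]],
    [[0,0.008,0],[0,0,0]]
  ]
}}

```text
time: 19.25
tool_pos: [0.4619, -0.1185, 0.0179]
tcp_rot: [-3.137, -0.125, 0.003]
wrist_force: [-1.4, 8.1, 0.4]
width: -0.0
grip_force: 3.9
```

Run:
```python
from h import *
go((-.101,-.08,.048))
```

```text
t 19.25 case pos mm [-101.8  -78.7   47.9] F case [-0.8  8.2  0.4] q [-0.3   0.09  2.18  0.    0.87  1.19] w -0.0
turn [-0.002  0.002 -0.001]
(-0.101, -0.08, 0.048) [ 0.003  0.005 -0.   ]
```

Right latch stop at y = −78.7, 8 N. I'll retreat clear and take the last look.

{"api": "play_rows", "payload": {
  "rows": [
    [[0,-0.04,0],[0,0,0]],
    [[-0.04,-0.06,0],[0,0,0]],
    [[-0.08,-0.06,-0.06],[0,0,0]],
    [[-0.08,-0.06,-0.2],[0,0,0]],
    [[-0.08,-0.06,-0.34],[0,0,0]],
    [[-0.08,0.02,-0.48],[0,0,0]],
    [[-0.08,0.14,-0.6],[0,0,0]],
    [[-0.08,0.3,-0.66],[0,0,0]],
    [[-0.1,0.46,-0.66],[0,0,0]],
    [[-0.14,0.62,-0.66],[0,0,0]],
    [[-0.18,0.78,-0.66],[0,0,0]],
    [[-0.22,0.92,-0.66],[0,0,0]],
    [[-0.24,0.98,-0.66],[0,0,0]],
    [[-0.24,0.98,-0.66],[0,0,0]]
  ]
}}

```text
time: 20.42
tool_pos: [0.4211, -0.3713, 0.1833]
tcp_rot: [3.137, 0.121, -0.003]
wrist_force: [-1.0, 0.0, 0.2]
width: -0.003
grip_force: 0.0
```

Run:
```python
from h import *
go()
t=save("top","pics/t9.png");s=save("side","pics/s9.png")
o=np.zeros((600,800,3),np.uint8)
a=cv2.resize(cv2.imread("pics/t9.png")[160:280,130:430],None,fx=2.66,fy=2.5,interpolation=2);o[:300,:798]=a
b=cv2.resize(cv2.imread("pics/s9.png")[180:300,180:380],None,fx=2.5,fy=2.5,interpolation=2);o[300:,:500]=b
cv2.imwrite("pics/m9.png",o)
```

```text
t 20.42 case pos mm [-162.9 -327.4  213.3] F case [-1.   0.1  0.2] q [-0.77  0.06  1.87 -0.    1.21  0.73] w -0.0
turn [ 0.002  0.003 -0.005]
```

View pics/m9.png

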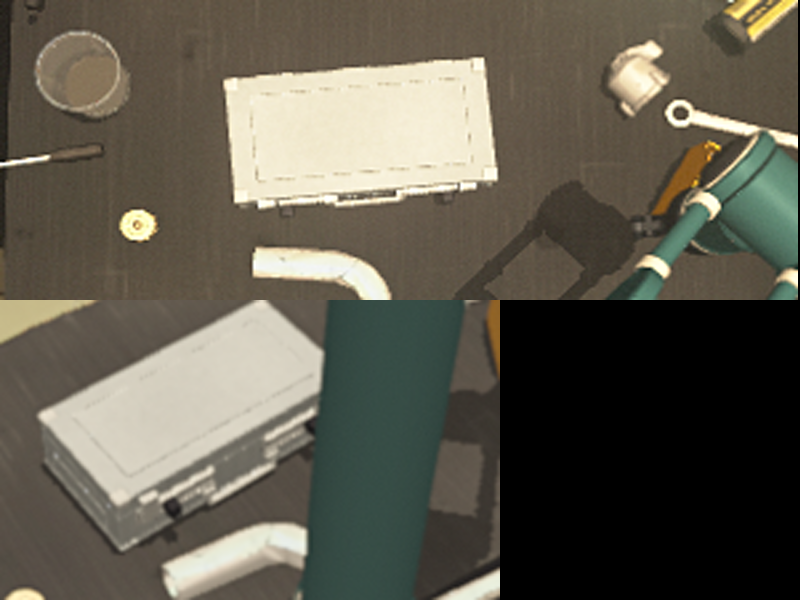

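The lid is flat and shut. The thumbs are at (287,211) and (448,197), which is about 200 mm apart, so both are fully across. The surrounding objects haven't moved.

```bash
python3 -c "
from workcell import bot
print(bot.finish_job())"
```

```text
the job is handed in; nothing more can be done
None
```

The job is handed in at about 20 s of the 58 s: the right latch was pushed back, the lid closed gently until fully shut, and both latches pushed out to their stops, with no visible movement of the case or nearby items (the first push passed over the latch because the real fingertips sit 30 mm above the reported position; finding that took a 67 N touch on the bare bench).

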